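# Clear the discard tray into the waste bin

### The job

Clear the green discard tray: first take out the blue-capped tube, which is to be kept, and lay it gently inside the steel dish; then carry the tray to the yellow bin and tip all the spent tubes into it. Stand the empty tray flat on the bench again, shut the bin's red lid fully, and leave the other things on the bench as they are.

Things in the scene. Friction and masses are not known exactly. Their poses are not given: they have to be found in the camera images.
- discard_tray: Green plastic scoop tray, open on top, 130 mm wide (x), 176 long (y); walls and floor 3 mm, about 120 g. Origin under it, z up. Flat inner floor from the back wall at y = -80 mm to y = 45, then a gentle ramp up to the low pouring lip at y = 85: it pours over its +y end. Side walls 46 mm high, 26 at the lip. Five spent tubes lie across it (along x), the blue-capped tube on top of them.
- tray_grip (a point): Upright grip tab at the tray's back: 60 mm wide (tray x), 10 mm thick (tray y), rising from the back wall's top (z = 46 mm) to z = 92 mm. This point is at its mid width and thickness, 12 mm below its top, at (0, -86, 80) mm in the tray's frame; same axes as the tray.
- tray_lip (a point): Middle of the tray's pouring lip, at (0, 85, 13) mm in the tray's frame.
- kept_tube: Capped sample tube 108 mm long, 14 g: body 13 mm in diameter, blue cap 16 mm in diameter and 18 mm long. Origin on its axis at the foot; z runs along the tube to the cap. This is the one to be kept; it starts lying on top of the spent tubes, roughly lengthwise in the tray, its axis about 23 mm above the tray's floor.
- kept_foot (a point): Foot end of the blue-capped tube, on its axis 6 mm from the end.
- kept_cap (a point): Cap end of the blue-capped tube, on its axis 8 mm from the end.
- spent_1_mid (a point): Spent tube 1, to be thrown away: like the one to be kept but with a red cap. This point is its middle, on its axis; z runs along the tube to the cap.
- spent_2_mid (a point): Spent tube 2, to be thrown away: like the one to be kept but with a yellow cap. This point is its middle, on its axis; z runs along the tube to the cap.
- spent_3_mid (a point): Spent tube 3, to be thrown away: like the one to be kept but with a red cap. This point is its middle, on its axis; z runs along the tube to the cap.
- spent_4_mid (a point): Spent tube 4, to be thrown away: like the one to be kept but with a yellow cap. This point is its middle, on its axis; z runs along the tube to the cap.
- spent_5_mid (a point): Spent tube 5, to be thrown away: like the one to be kept but with a red cap. This point is its middle, on its axis; z runs along the tube to the cap.
- waste_bin: Yellow open-topped bench waste bin, fixed to the bench: 170 mm (x) by 200 mm (y), 100 mm high, walls 4 mm, floor 4 mm. Origin at the centre of its underside; its far (+x) rim carries the hinge of the red lid.
- bin_mouth (a point): Centre of the bin's mouth, level with the rim (100 mm above the bench). Same axes as the bin.
- waste_lid (a joint): Angle of the red lid: 0 fully shut, flat on the rim; grows as it opens up and back; 1.57 upright, stop at 1.95. The lid is 188 mm from hinge to free edge, plus a thumb tab 46 mm wide that sticks out 9 mm further; 214 mm wide, 5 mm thick. The hinge is stiff: the lid stays where it is left and is pushed home with a few newtons.
- lid_hinge (a point): Middle of the lid's hinge axis, 95 mm behind the bin's centre (+x of the bin), 100 mm above the bench; the axis runs along the bin's y.
- lid_edge (a point): Point on the lid's outer (upper) face, mid width, 176 mm from the hinge, near the free edge.
- steel_dish: Small open steel dish, 160 mm (x) by 84 mm (y), 18 mm high, walls and floor 3 mm; loose, 350 g. Origin at the centre of its underside.
- dish_floor (a point): Centre of the dish's inner floor. Same axes as the dish.
- amber_bottle: Amber reagent bottle with a blue cap, 48 mm in diameter, 100 mm high; a bystander. Origin at the centre of its base.
- dropper_bottle: White dropper bottle with a green cap, 29 mm in diameter, 85 mm high; a bystander. Origin at the centre of its base.
- lab_timer: White digital timer lying flat, 66x66x20 mm; a bystander. Origin at the centre of its underside.
- pen: White and red pen lying on the bench, 145 mm long; a bystander. Origin at the middle of its underside.

How it is judged:
On the way, in this order (a step that is already met when the one before it is completed fails the run):
1. the blue-capped tube lies released inside the steel dish, the spent tubes still in the tray (x of kept_foot in the frame of steel_dish between -0.08 and 0.08 m and y of kept_foot in the frame of steel_dish between -0.042 and 0.042 m and z of kept_foot in the frame of steel_dish between 0 and 0.03 m and x of kept_cap in the frame of steel_dish between -0.08 and 0.08 m and y of kept_cap in the frame of steel_dish between -0.042 and 0.042 m and z of kept_cap in the frame of steel_dish between 0 and 0.03 m and contact force between the fingers and kept_tube below 0.05 N and linear speed of kept_tube below 0.03 m/s and distance between each of spent_1_mid, spent_2_mid, spent_3_mid, spent_4_mid, spent_5_mid and discard_tray below 0.12 m), for 0.2 s.
2. the tray is tipped by more than 0.35 rad with its lip over the bin's mouth (angle between discard_tray's own z axis and vertical above 0.35 rad and x of tray_lip in the frame of bin_mouth between -0.085 and 0.085 m and y of tray_lip in the frame of bin_mouth between -0.1 and 0.1 m and z of tray_lip in the frame of bin_mouth between -0.1 and 0.15 m), for 0.05 s.
At the end, for the whole second after the job is handed in: The blue-capped tube lies at rest with both ends inside the steel dish; the middles of all five spent tubes are inside the bin below its rim; the bin's lid is shut to within 0.05 rad; the tray stands at rest flat on the bench (within 0.08 rad and 8 mm); the dish still stands level (x of kept_foot in the frame of steel_dish between -0.08 and 0.08 m and y of kept_foot in the frame of steel_dish between -0.042 and 0.042 m and z of kept_foot in the frame of steel_dish between 0 and 0.03 m and x of kept_cap in the frame of steel_dish between -0.08 and 0.08 m and y of kept_cap in the frame of steel_dish between -0.042 and 0.042 m and z of kept_cap in the frame of steel_dish between 0 and 0.03 m and x of spent_1_mid in the frame of waste_bin between -0.085 and 0.085 m and y of spent_1_mid in the frame of waste_bin between -0.1 and 0.1 m and z of spent_1_mid in the frame of waste_bin between 0 and 0.095 m and x of spent_2_mid in the frame of waste_bin between -0.085 and 0.085 m and y of spent_2_mid in the frame of waste_bin between -0.1 and 0.1 m and z of spent_2_mid in the frame of waste_bin between 0 and 0.095 m and x of spent_3_mid in the frame of waste_bin between -0.085 and 0.085 m and y of spent_3_mid in the frame of waste_bin between -0.1 and 0.1 m and z of spent_3_mid in the frame of waste_bin between 0 and 0.095 m and x of spent_4_mid in the frame of waste_bin between -0.085 and 0.085 m and y of spent_4_mid in the frame of waste_bin between -0.1 and 0.1 m and z of spent_4_mid in the frame of waste_bin between 0 and 0.095 m and x of spent_5_mid in the frame of waste_bin between -0.085 and 0.085 m and y of spent_5_mid in the frame of waste_bin between -0.1 and 0.1 m and z of spent_5_mid in the frame of waste_bin between 0 and 0.095 m and angle between discard_tray's own z axis and vertical below 0.08 rad and height (world z) of discard_tray below 0.008 m and linear speed of each of discard_tray, kept_tube below 0.02 m/s and value of joint waste_lid below 0.05 rad and angle between steel_dish's own z axis and vertical below 0.05 rad); the robot touches nothing.
It fails at once if the blue-capped tube goes into the bin (x of kept_tube in the frame of waste_bin between -0.085 and 0.085 m and y of kept_tube in the frame of waste_bin between -0.1 and 0.1 m and z of kept_tube in the frame of waste_bin between 0 and 0.095 m).
It fails at once if the blue-capped tube is dropped (falls free faster than 0.9 m/s) (contact force between the fingers and kept_tube below 0.01 N and linear speed of kept_tube above 0.9 m/s).
It fails at once if a bystander (amber bottle, dropper bottle, timer, pen) is pushed more than 20 mm (distance of any of amber_bottle, dropper_bottle, lab_timer, pen from where it was at the start of the episode above 0.02 m).
It fails at once if the steel dish is pushed more than 40 mm (distance of steel_dish from where it was at the start of the episode above 0.04 m).
It also fails if it takes over 72 s, if anything falls off the work surface, if the arm or the gripper's body presses on something with over 40 N, if the wrist force passes 120 N, or if a joint passes its speed limit or range.

### The arm

A 6-joint arm with a two-finger parallel gripper is mounted at the origin on a cart in front of the work surface, level with it; the furniture and walls round the work are solid. World frame = base frame: x ahead of the robot, y to its left, z up, the work surface at z = 0. Lengths are in m, angles in rad, forces in N, time in s.
With the tool pointing down it reaches from about 0.25 to 0.775 m from the base axis. Payload 8.9 kg.
Tool frame: the origin (TCP) lies on the centre line of the jaws, within the pads' length; the fingertips stand 17 mm ahead of it and the grasp point (between the pads) lies 2 mm behind it; z points along the fingers, y is the line along which they close (so a half turn about z gives the same grasp; the last joint's range is limited). The gripper opens to 85 mm and grips with 20 to 120 N. Pads are 22 mm wide; open, the fingers measure 114 mm over their backs; the gripper's body (76 mm by 85 mm) begins 54 mm behind the grasp point. The pads swing forward as they close: fully open they stand 13 mm farther back than shut.
Start: joints at [1.012, 0.291, -0.153, 1.127, 0, 1.431], TCP at [0.214, 0.479, 0.248] pointing down, gripper open.
Joint ranges: [-2.52, 2.52], [-0.91, 1.74], [-1.3, 1.37], [-1.96, 2.02], [-1.52, 1.47], [-3.14, 3.14]. Speed limits (rad/s): [2.22, 2.22, 2.79, 3.14, 3.14, 3.14].

### API

Orientations are given as a rotation vector (axis times angle).
In Python, from plant import status, optics, job gives the robot as it stands.
- The arm moves only by the tool move_arm, never from a script. Its argument "motion" is a list of rows, each an object of numbers: "ax", "ay", "az": the turn, a rotation vector about the tool's x, y, z in rad; "x", "y", "z": the shift along the tool's x, y, z in mm; "jaw": the opening, from -1 (shut) to 1 (fully open). In form: [{"ax": .., "ay": .., "az": .., "x": .., "y": .., "z": .., "jaw": ..}, ...]. A call has 1 to 12 rows; each row is the pose to reach, as a shift and turn from the pose commanded when the call began, along the tool's axes at that moment; what a row does not reach only later rows make up. A row lasts 1/10 s, in which the tool goes at most 50 mm and 8.59 degrees, less where a joint would pass 70% of its speed; a pose out of reach is approached as far as the arm can. A call with a gripper value outside its range is refused whole. The fingers move at their own pace and stop on an object; "newtons" is the grip in N (left out, the last holds). Time passes only in rows, so rows that repeat a pose let the fingers close. It gives the time, the measured TCP pose, the force, the opening and the grip force at its end, in the units of the state.
- status.get_obs(): the state, without advancing time (a new reading comes with each control period).
- optics.read_camera(name): name is "scene" or "top" or "wrist"; returns a dict with "img" (480x640x3 uint8, blue, green, red), "fx", "fy", "cx", "cy" (pixels), "camera_from_world" (4x4, takes a point from world to camera coordinates); the wrist camera has in their place "hand_eye" (4x4, takes a point from camera to tool coordinates, whose origin is the TCP and whose axes are the flange's). Camera axes: x right, y up, looking along -z (the intrinsics and any distortion apply to the point x, -y, -z); pixel columns grow to the right and rows downward; lengths in m; the calibration is good to about 2 mm. A picture is of the moment at which its call begins: read the wrist's pose just before it. There is no depth.
- job.finish_job(): hands the job in; it is judged then, once.
The state is a dict: "clock": time; "qpos": joint angles; "dq": joint speeds; "joint_efforts": joint torques, N m; "tool_pos": TCP position; "eef_rot": TCP orientation; "force": force on the tool from outside, world axes, zero at the start; "moment": the same for the moment, N m; "width": finger opening in m; "grasp_force": force on a finger pad.
Only numpy, scipy, OpenCV 4.12 (cv2) and the standard library are available. Lean on these libraries where they do the work, as an engineer would, in place of code of your own. Each camera call takes 0.05 s, during which the arm holds its last target. There are 200 camera calls.

## Working session

There is one attempt and no reset: what is moved stays moved. The work goes in short steps, Python scripts to look and compute and a tool call to move; the robot and the scene stay as the last step left them, time stands still between calls to the robot, and variables do not carry over. Pictures are saved under pics/ and viewed, at most 13 in all, crops included, and the job is handed in when it is done.

Besides the shell and the picture viewer there is one more tool, called after "Emit:" as a command line: name --argument value ..., lists and objects as JSON in quotes. move_arm: Moves the arm, as the interface text tells. Its arguments: {"type":"object","properties":{"motion":{"type":"array"},"newtons":{"type":"number"}},"required":["motion"]}

```bash
mkdir -p pics; ls
python3 - <<'E'
from plant import status, optics
import cv2
print(status.get_obs())
for n in("top","scene"):
    c=optics.read_camera(n); cv2.imwrite(f"pics/{n}0.png",c["img"]); print(n,c["fx"],c["cx"],c["cy"],c["camera_from_world"].round(3).tolist(),[k for k in c])
E
```

```text
pics
{'clock': 0.0, 'qpos': array([ 1.01174760e+00,  2.91296136e-01, -1.54106263e-01,  1.12669517e+00,
       -1.00049459e-05,  1.43152665e+00]), 'dq': array([-0.00026797,  0.00142305,  0.00064062,  0.00025801,  0.00219789,
       -0.00014282]), 'joint_efforts': array([-3.03499846e-04, -5.37147617e+01,  3.31368005e+01,  1.61249237e-02,
       -5.59305749e-05,  4.73024909e-05]), 'tool_pos': array([0.21373596, 0.47907866, 0.24773154]), 'eef_rot': array([-6.54465717e-01, -3.07222029e+00,  1.92576885e-03]), 'force': array([-0.89066233, -0.43553874,  0.68511052]), 'moment': array([ 0.00240423, -0.02802491,  0.00901446]), 'grasp_force': 0.0, 'width': 0.0855134433725217}
top 504.8964009444621 317.1207946441236 229.5579059002004 [[0.018, -1.0, 0.008, -0.044], [0.997, 0.018, 0.075, -0.585], [-0.075, 0.006, 0.997, -1.437], [0.0, 0.0, 0.0, 1.0]] ['img', 'fx', 'fy', 'cx', 'cy', 'camera_from_world']
scene 559.8496349849947 321.3822248469348 239.23101575870604 [[0.584, -0.812, -0.013, -0.326], [0.56, 0.391, 0.731, -0.387], [-0.588, -0.434, 0.683, -1.416], [0.0, 0.0, 0.0, 1.0]] ['img', 'fx', 'fy', 'cx', 'cy', 'camera_from_world']
```

View pics/top0.png

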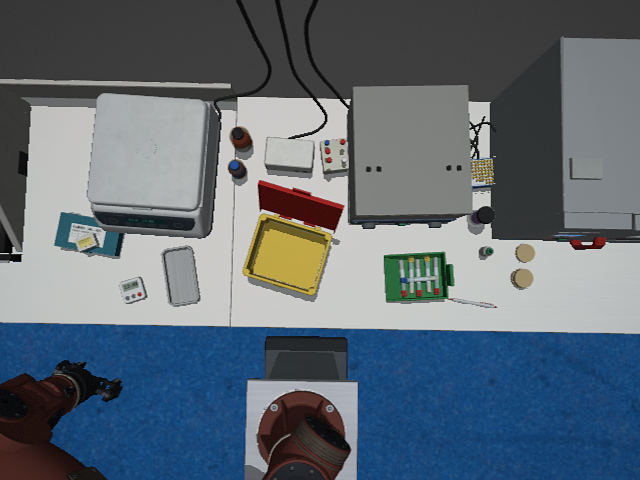

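View pics/scene0.png

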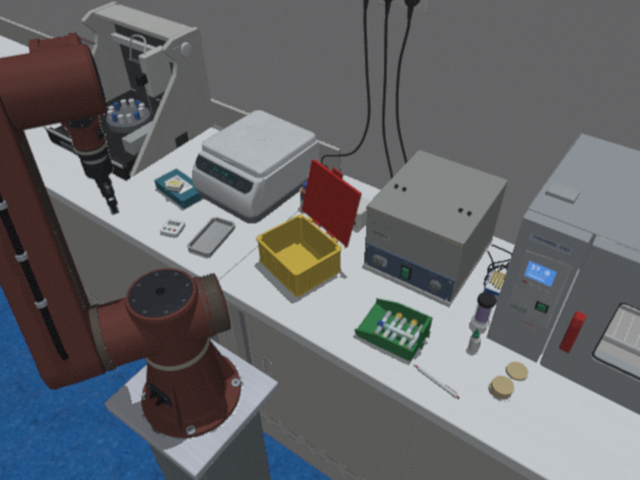

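The top view shows the tray at about (417,277) with its tab to the right at (449,273) and its lip to the left. The bin is at (289,255) with the lid open behind it, the dish at (181,275) and the timer at (132,290). The pen lies at (472,302), and the blue-capped tube lies lengthwise near (420,280).

```bash
cat > h.py <<'E'
import numpy as np, cv2
from scipy.spatial.transform import Rotation as R
from plant import status, optics
def cam(n):
    o=status.get_obs(); c=optics.read_camera(n)
    if n=="wrist":
        T=np.eye(4);T[:3,:3]=R.from_rotvec(o["eef_rot"]).as_matrix();T[:3,3]=o["tool_pos"]
        c["W"]=T@np.array(c["hand_eye"])
    else: c["W"]=np.linalg.inv(c["camera_from_world"])
    return c
def ray(c,u,v):
    d=np.array([(u-c["cx"])/c["fx"],-(v-c["cy"])/c["fy"],-1.]); return c["W"][:3,3],c["W"][:3,:3]@d
def plane(c,u,v,z):
    o,d=ray(c,u,v); return o+d*(z-o[2])/d[2]
def proj(c,p):
    q=np.linalg.inv(c["W"])@np.append(p,1); return c["cx"]-c["fx"]*q[0]/q[2], c["cy"]+c["fy"]*q[1]/q[2]
def mask(img,lo,hi): return cv2.inRange(cv2.cvtColor(img,cv2.COLOR_BGR2HSV),np.array(lo),np.array(hi))
def rect(m):
    cs,_=cv2.findContours(m,cv2.RETR_EXTERNAL,cv2.CHAIN_APPROX_NONE); return cv2.minAreaRect(max(cs,key=cv2.contourArea))
def tool(dw):  # world displacement (m) -> tool mm
    return R.from_rotvec(status.get_obs()["eef_rot"]).inv().apply(dw)*1000
E
python3 - <<'E'
from h import *
c=cam("top");im=c["img"]
a=cv2.resize(im[235:320,370:500],None,fx=5,fy=5,interpolation=cv2.INTER_CUBIC)[:, :]
b=cv2.resize(im[235:320,150:210],None,fx=2.5,fy=2.5,interpolation=cv2.INTER_CUBIC)
o=np.zeros((425,800,3),np.uint8);o[:,:650]=a;o[:b.shape[0],650:]=b[:, :150]
cv2.imwrite("pics/z.png",o)
# tray: rim height ~0.046
def corners(m,z):
    r=rect(m);P=cv2.boxPoints(r);print("px",r,[plane(c,*p,z)[:2].round(4).tolist() for p in P]);print(" centre",plane(c,*r[0],z).round(4))
g=mask(im,(45,100,30),(80,255,255));g[:, :370]=0;g[:,470:]=0;corners(g,0.03)
y=mask(im,(18,100,60),(34,255,255));y[:200]=0;y[310:]=0;y[:,:235]=0;y[:,340:]=0;corners(y,0.1)
bl=mask(im,(95,100,50),(125,255,255));bl[:, :385]=0;bl[:,450:]=0;bl[:250]=0;bl[303:]=0
v,u=np.nonzero(bl);print("blue",len(u),u.mean(),v.mean(),plane(c,u.mean(),v.mean(),.028))
print(rect(mask(im,(0,150,60),(8,255,220))&np.pad(np.full((70,110),255,np.uint8),((170,240),(245,285)))))
E
```

```text
px ((418.5984802246094, 276.2723083496094), (46.539344787597656, 67.83982849121094), 86.8201675415039) [[0.5155, -0.2248], [0.5298, -0.4193], [0.3974, -0.4264], [0.3834, -0.2332]]
 centre [ 0.4563 -0.3259  0.03  ]
px ((287.156005859375, 253.14682006835938), (75.8598403930664, 68.3887939453125), 16.69924545288086) [[0.4521, 0.1713], [0.6319, 0.1227], [0.5756, -0.0773], [0.3969, -0.0269]]
 centre [0.5137 0.0475 0.1   ]
blue 33 403.8181818181818 280.0 [ 0.44489578 -0.28398376  0.028     ]
((297.278564453125, 205.08477783203125), (88.01399230957031, 31.44545555114746), 16.927513122558594)
```

View pics/z.png

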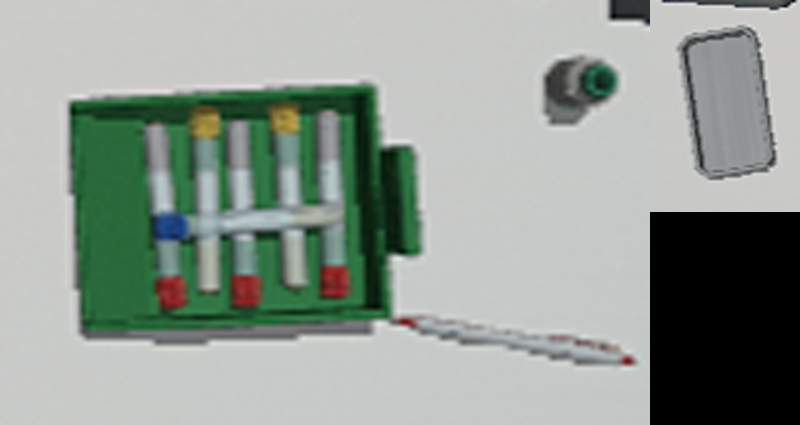

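The crop shows the kept tube's cap end at about (401,280) and its foot at (438.6,277.6). The dish corners are near (162,250), (192,246), (200,299) and (172,306), and the pen tip sits right at the tray's back corner at (450,299).

```bash
cat >> h.py <<'E'
def rot(yaw,tilt=0.,axis=None):
    """tool pointing down, closing (y) axis at world yaw; then turned about a world horizontal axis"""
    y=np.array([np.cos(yaw),np.sin(yaw),0]);z=np.array([0,0,-1.]);M=R.from_matrix(np.c_[np.cross(y,z),y,z])
    return R.from_rotvec(np.array(axis)*tilt)*M if axis is not None else M
def go(p,M):
    o=status.get_obs();A=R.from_rotvec(o["eef_rot"]);d=A.inv().apply(np.array(p)-o["tool_pos"])*1000
    w=(A.inv()*M).as_rotvec();print("shift",d.round(1),"turn",w.round(3),"rows",round(np.linalg.norm(d)/50,1),round(np.linalg.norm(w)/.15,1))
E
python3 - <<'E'
from h import *
c=cam("top")
cap=plane(c,401.4,280.2,.026);foot=plane(c,438.6,277.6,.026);print("cap",cap,"foot",foot,"len",np.linalg.norm(cap-foot),"yaw",np.degrees(np.arctan2(*(cap-foot)[1::-1])))
D=[plane(c,*p,.018) for p in((162,250.2),(192,245.8),(200.4,299),(172,306.2))];print("dish",np.round(D,3).tolist(),np.mean(D,0))
for n,u,v,z in(("tabL",446,265,.092),("tabLb",448,284.5,.092),("tabR",452.5,264.3,.092),("tabRb",454,285.5,.092),("lipT",384,255,.026),("lipB",386.4,301,.026),("box",360,224,.0),("box2",470,219,.0),("timer",132,290,.02)): print(n,plane(c,u,v,z).round(4))
im=c["img"];m=mask(im,(0,150,60),(8,255,220));m[:170]=0;m[245:]=0;m[:,:245]=0;m[:,355:]=0
P=cv2.boxPoints(rect(m));print("lid px",P.round(1).tolist(),[plane(c,*p,.28).round(3).tolist() for p in P])
mid=(cap+foot)/2
q=np.arctan2(*(cap-foot)[1::-1])-np.pi/2
print("pick mid",mid,"yaw",q);go([mid[0],mid[1],.15],rot(q)); go([mid[0],mid[1],.15],rot(q+np.pi))
print(status.get_obs()["clock"])
E
```

```text
cap [ 0.44415939 -0.27741104  0.026     ] foot [ 0.45346723 -0.38414067  0.026     ] len 0.10713473462704849 yaw 94.98412743164982
dish [[0.518, 0.412, 0.018], [0.532, 0.327, 0.018], [0.38, 0.297, 0.018], [0.358, 0.377, 0.018]] [0.44712388 0.35337535 0.018     ]
tabL [ 0.4893 -0.3881  0.092 ]
tabLb [ 0.4362 -0.3935  0.092 ]
tabR [ 0.4915 -0.406   0.092 ]
tabRb [ 0.4338 -0.4099  0.092 ]
lipT [ 0.5154 -0.227   0.026 ]
lipB [ 0.3843 -0.2349  0.026 ]
box [ 0.6058 -0.1593  0.    ]
box2 [ 0.6266 -0.4832  0.    ]
timer [0.4025 0.4928 0.02  ]
lid px [[250.60000610351562, 207.3000030517578], [259.79998779296875, 177.1999969482422], [344.0, 202.89999389648438], [334.79998779296875, 232.89999389648438]] [[0.616, 0.128, 0.28], [0.689, 0.108, 0.28], [0.631, -0.095, 0.28], [0.559, -0.074, 0.28]]
pick mid [ 0.44881331 -0.33077586  0.026     ] yaw 0.08698943402125803
shift [-544.7 -643.7   98.4] turn [-1.000e-03  0.000e+00  1.064e+00] rows 17.0 7.1
shift [-544.7 -643.7   98.4] turn [-0.000e+00 -1.000e-03 -2.078e+00] rows 17.0 13.9
0.2
```

Emit:
move_arm --motion '[{"x":-545,"y":-644,"z":60,"az":1.064,"jaw":0.1},{"x":-545,"y":-644,"z":60,"az":1.064,"jaw":0.1},{"x":-545,"y":-644,"z":60,"az":1.064,"jaw":0.1},{"x":-545,"y":-644,"z":60,"az":1.064,"jaw":0.1},{"x":-545,"y":-644,"z":60,"az":1.064,"jaw":0.1},{"x":-545,"y":-644,"z":60,"az":1.064,"jaw":0.1},{"x":-545,"y":-644,"z":60,"az":1.064,"jaw":0.1},{"x":-545,"y":-644,"z":60,"az":1.064,"jaw":0.1},{"x":-545,"y":-644,"z":60,"az":1.064,"jaw":0.1},{"x":-545,"y":-644,"z":60,"az":1.064,"jaw":0.1},{"x":-545,"y":-644,"z":60,"az":1.064,"jaw":0.1},{"x":-545,"y":-644,"z":60,"az":1.064,"jaw":0.1}]' --newtons 25

```text
validation failed for argument at $.mo...
```

Run:
```python
from h import *
go([.4488,-.3308,.18],rot(.087)); print(status.get_obs()["qpos"])
```

```text
shift [-544.7 -643.8   68.4] turn [-1.000e-03  0.000e+00  1.064e+00] rows 16.9 7.1
[ 1.01167267e+00  2.91084659e-01 -1.53843140e-01  1.12671632e+00
  7.38255331e-06  1.43153841e+00]
```

Emit:
move_arm --motion '[{"ax":0,"ay":0,"az":1.06,"x":-545,"y":-644,"z":60,"jaw":0.1},{"ax":0,"ay":0,"az":1.06,"x":-545,"y":-644,"z":60,"jaw":0.1},{"ax":0,"ay":0,"az":1.06,"x":-545,"y":-644,"z":60,"jaw":0.1},{"ax":0,"ay":0,"az":1.06,"x":-545,"y":-644,"z":60,"jaw":0.1},{"ax":0,"ay":0,"az":1.06,"x":-545,"y":-644,"z":60,"jaw":0.1},{"ax":0,"ay":0,"az":1.06,"x":-545,"y":-644,"z":60,"jaw":0.1},{"ax":0,"ay":0,"az":1.06,"x":-545,"y":-644,"z":60,"jaw":0.1},{"ax":0,"ay":0,"az":1.06,"x":-545,"y":-644,"z":60,"jaw":0.1},{"ax":0,"ay":0,"az":1.06,"x":-545,"y":-644,"z":60,"jaw":0.1},{"ax":0,"ay":0,"az":1.06,"x":-545,"y":-644,"z":60,"jaw":0.1},{"ax":0,"ay":0,"az":1.06,"x":-545,"y":-644,"z":60,"jaw":0.1},{"ax":0,"ay":0,"az":1.06,"x":-545,"y":-644,"z":60,"jaw":0.1}]' --newtons 25

```text
clock: 1.4
tool_pos: [0.3809, -0.0976, 0.2058]
eef_rot: [2.118, 2.319, 0.001]
force: [1.3, -0.3, 1.1]
width: 0.0473
grasp_force: 0.0
```

Run:
```python
from h import *
go([.4488,-.3308,.18],rot(.087)); print(status.get_obs()["qpos"])
```

```text
shift [-238.3   46.6   25.8] turn [0.001 0.    0.003] rows 4.9 0.0
[-4.37541402e-01  7.26612066e-02 -5.44190095e-01  9.53284620e-01
  1.60907035e-04  1.04281865e+00]
```

Emit:
move_arm --motion '[{"ax":0,"ay":0,"az":0,"x":-238,"y":47,"z":26,"jaw":0.1},{"ax":0,"ay":0,"az":0,"x":-238,"y":47,"z":26,"jaw":0.1},{"ax":0,"ay":0,"az":0,"x":-238,"y":47,"z":26,"jaw":0.1},{"ax":0,"ay":0,"az":0,"x":-238,"y":47,"z":26,"jaw":0.1},{"ax":0,"ay":0,"az":0,"x":-238,"y":47,"z":26,"jaw":0.1},{"ax":0,"ay":0,"az":0,"x":-238,"y":47,"z":26,"jaw":0.1},{"ax":0,"ay":0,"az":0,"x":-238,"y":47,"z":26,"jaw":0.1},{"ax":0,"ay":0,"az":0,"x":-238,"y":47,"z":26,"jaw":0.1}]'

```text
clock: 2.2
tool_pos: [0.4489, -0.3271, 0.1796]
eef_rot: [-2.117, -2.32, -0.0]
force: [-0.3, 1.1, 0.2]
width: 0.0471
grasp_force: 0.0
```

Run:
```python
from h import *
c=cam("wrist");cv2.imwrite("pics/w1.png",c["img"]);o=status.get_obs();print(o["tool_pos"],c["W"].round(3).tolist(),c["fx"],c["cx"],c["cy"])
```

```text
[ 0.4490065  -0.32698544  0.17987149] [[0.996, -0.088, -0.026, 0.444], [0.091, 0.956, 0.278, -0.256], [0.0, -0.28, 0.96, 0.305], [0.0, 0.0, 0.0, 1.0]] 366.26500229924227 317.3017354393682 244.03517400941442
```

View pics/w1.png

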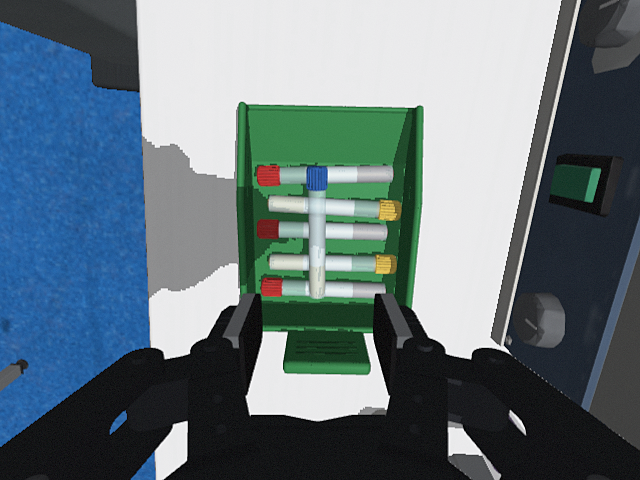

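The wrist view shows the kept tube from its cap at (317,167) to its foot at (317,297), and the tab at (284–370, 334–374).

Run:
```python
from h import *
c=cam("wrist")
a=plane(c,317.5,167,.029);b=plane(c,317,298,.0245);print("cap",a,"foot",b,np.linalg.norm(a-b))
q=np.arctan2(*(a-b)[1::-1])-np.pi/2;m=(a+b)/2;print(m,q)
for u,v in((285,362),(369,362),(291,334),(365,334)):print("tab",plane(c,u,v,.092).round(4))
for u,v in((238,104),(422,108)):print("lip",plane(c,u,v,.026).round(4))
go([m[0],m[1],.0365],rot(q))
```

```text
cap [ 0.44627209 -0.27730185  0.029     ] foot [ 0.45576807 -0.38441991  0.0245    ] 0.10763225071707559
[ 0.45102008 -0.33086088  0.02675   ] 0.0884184866947968
tab [ 0.4359 -0.4019  0.092 ]
tab [ 0.4918 -0.3968  0.092 ]
tab [ 0.4384 -0.3806  0.092 ]
tab [ 0.4865 -0.3762  0.092 ]
lip [ 0.3857 -0.2388  0.026 ]
lip [ 0.517  -0.2294  0.026 ]
shift [ -4.    1.5 143.6] turn [ 0.    -0.     0.004] rows 2.9 0.0
```

Emit:
move_arm --motion '[{"ax":0,"ay":0,"az":0,"x":-4,"y":1.5,"z":45,"jaw":0.0},{"ax":0,"ay":0,"az":0,"x":-4,"y":1.5,"z":90,"jaw":0.0},{"ax":0,"ay":0,"az":0,"x":-4,"y":1.5,"z":120,"jaw":0.0},{"ax":0,"ay":0,"az":0,"x":-4,"y":1.5,"z":135,"jaw":0.0},{"ax":0,"ay":0,"az":0,"x":-4,"y":1.5,"z":143,"jaw":0.0},{"ax":0,"ay":0,"az":0,"x":-4,"y":1.5,"z":143,"jaw":0.0},{"ax":0,"ay":0,"az":0,"x":-4,"y":1.5,"z":143,"jaw":-0.4},{"ax":0,"ay":0,"az":0,"x":-4,"y":1.5,"z":143,"jaw":-0.8},{"ax":0,"ay":0,"az":0,"x":-4,"y":1.5,"z":143,"jaw":-1},{"ax":0,"ay":0,"az":0,"x":-4,"y":1.5,"z":143,"jaw":-1},{"ax":0,"ay":0,"az":0,"x":-4,"y":1.5,"z":143,"jaw":-1}]' --newtons 25

```text
clock: 3.4
tool_pos: [0.4518, -0.3325, 0.0377]
eef_rot: [2.117, 2.319, 0.0]
force: [1.0, 0.9, 6.9]
width: 0.0117
grasp_force: 27.0
```

Emit:
move_arm --motion '[{"ax":0,"ay":0,"az":0,"x":0,"y":0,"z":-10,"jaw":-1},{"ax":0,"ay":0,"az":0,"x":0,"y":0,"z":-25,"jaw":-1},{"ax":0,"ay":0,"az":0,"x":0,"y":0,"z":-50,"jaw":-1},{"ax":0,"ay":0,"az":0,"x":0,"y":0,"z":-90,"jaw":-1},{"ax":0,"ay":0,"az":0,"x":0,"y":0,"z":-130,"jaw":-1},{"ax":0,"ay":0,"az":0,"x":0,"y":0,"z":-160,"jaw":-1},{"ax":0,"ay":0,"az":0,"x":0,"y":0,"z":-170,"jaw":-1},{"ax":0,"ay":0,"az":0,"x":0,"y":0,"z":-170,"jaw":-1}]'

```text
clock: 4.2
tool_pos: [0.4516, -0.3325, 0.2084]
eef_rot: [2.116, 2.318, -0.0]
force: [0.8, 0.2, -0.3]
width: 0.0115
grasp_force: 26.4
```

Run:
```python
from h import *
c=cam("wrist");im=c["img"]
s=cam("scene");a=cv2.resize(s["img"][200:400,330:500],None,fx=2,fy=2);o=np.zeros((480,800,3),np.uint8);o[:400,:340]=a;o[:345,340:]=cv2.resize(im,(460,345));cv2.imwrite("pics/w2.png",o)
x=status.get_obs();print(x["width"],x["grasp_force"],x["tool_pos"])
go([.447,.353,.2],rot(.205+np.pi/2)) 
print(np.array(c["hand_eye"]).round(3).tolist())
```

```text
0.011699015630082263 26.413126587867737 [ 0.45059969 -0.33152992  0.20578565]
shift [682.   58.6   6.5] turn [ 0.    -0.002 -1.685] rows 13.7 11.2
[[0.0, 0.96, 0.281, 0.071], [1.0, -0.0, -0.001, 0.001], [-0.001, 0.281, -0.96, -0.125], [0.0, 0.0, 0.0, 1.0]]
```

View pics/w2.png

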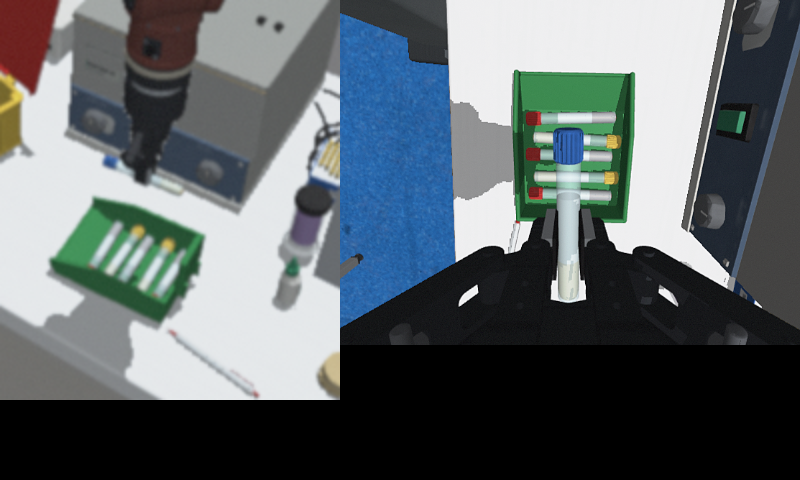

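The picture shows the tube held level at its middle, with all five spent tubes still in the tray.

Emit:
move_arm --motion '[{"ax":0,"ay":0,"az":-1.685,"x":682,"y":58,"z":6,"jaw":-1},{"ax":0,"ay":0,"az":-1.685,"x":682,"y":58,"z":6,"jaw":-1},{"ax":0,"ay":0,"az":-1.685,"x":682,"y":58,"z":6,"jaw":-1},{"ax":0,"ay":0,"az":-1.685,"x":682,"y":58,"z":6,"jaw":-1},{"ax":0,"ay":0,"az":-1.685,"x":682,"y":58,"z":6,"jaw":-1},{"ax":0,"ay":0,"az":-1.685,"x":682,"y":58,"z":6,"jaw":-1},{"ax":0,"ay":0,"az":-1.685,"x":682,"y":58,"z":6,"jaw":-1},{"ax":0,"ay":0,"az":-1.685,"x":682,"y":58,"z":6,"jaw":-1},{"ax":0,"ay":0,"az":-1.685,"x":682,"y":58,"z":6,"jaw":-1},{"ax":0,"ay":0,"az":-1.685,"x":682,"y":58,"z":6,"jaw":-1},{"ax":0,"ay":0,"az":-1.685,"x":682,"y":58,"z":6,"jaw":-1},{"ax":0,"ay":0,"az":-1.685,"x":682,"y":58,"z":6,"jaw":-1}]'

```text
clock: 5.5
tool_pos: [0.446, 0.2697, 0.1998]
eef_rot: [0.33, -3.122, 0.002]
force: [0.4, -0.8, -0.3]
width: 0.0115
grasp_force: 26.4
```

Emit:
move_arm --motion '[{"ax":0,"ay":0,"az":0,"x":0,"y":0,"z":0,"jaw":-1}]'

```text
clock: 5.6
tool_pos: [0.4458, 0.2728, 0.1995]
eef_rot: [0.332, -3.122, -0.001]
force: [0.2, -0.3, -0.2]
width: 0.0115
grasp_force: 26.4
```

Run:
```python
from h import *
x=status.get_obs();print(x["width"],x["grasp_force"],x["tool_pos"],x["qpos"].round(2))
go([.447,.353,.15],rot(.205+np.pi/2))
```

```text
0.011496713655956406 26.41701489686966 [0.44584183 0.27278805 0.19951598] [ 0.41  0.32 -0.24  1.01  0.    0.2 ]
shift [-18.1  78.1  49.6] turn [ 0.001 -0.002  0.007] rows 1.9 0.1
```

Emit:
move_arm --motion '[{"ax":0,"ay":0,"az":0,"x":-9,"y":39,"z":20,"jaw":-1},{"ax":0,"ay":0,"az":0,"x":-18,"y":70,"z":45,"jaw":-1},{"ax":0,"ay":0,"az":0,"x":-18,"y":78,"z":50,"jaw":-1},{"ax":0,"ay":0,"az":0,"x":-18,"y":78,"z":50,"jaw":-1}]'

```text
clock: 6.0
tool_pos: [0.4474, 0.3477, 0.149]
eef_rot: [0.323, -3.121, 0.003]
force: [-0.9, -0.4, 0.7]
width: 0.0115
grasp_force: 26.4
```

Run:
```python
from h import *
c=cam("wrist");cv2.imwrite("pics/w3.png",c["img"]);o=status.get_obs();print(o["tool_pos"])
```

```text
[0.44818988 0.34717881 0.15022714]
```

View pics/w3.png

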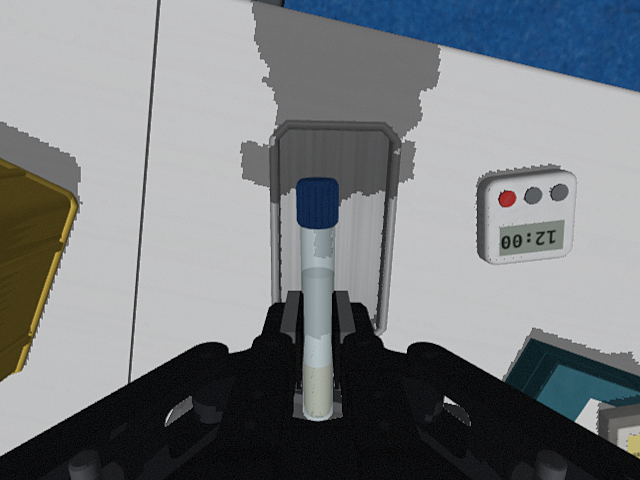

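The wrist view shows the dish under the tube: near rim at row 121, sides running (271,145)→(274,300) and (400,145)→(385,300), and the near end about 60 px beyond the cap.

Run:
```python
from h import *
c=cam("wrist");P={n:plane(c,u,v,.018) for n,(u,v) in dict(l1=(271,145),l2=(274,300),r1=(400,145),r2=(385,300),e=(335,121)).items()}
for n in P:print(n,P[n].round(4))
for a,b in("l1","l2"),("r1","r2"):
    d=P[b]-P[a];print(np.arctan2(d[1],d[0]))
o=status.get_obs();th=.205;X=np.array([np.cos(th),np.sin(th)]);Y=np.array([-X[1],X[0]])
ctr=X*((P["e"][:2]@X)+.08)+Y*(np.mean([P[k][:2]@Y for k in("l1","l2","r1","r2")]));print("dish c",ctr,"tcp rel",(o["tool_pos"][:2]-ctr)@X,(o["tool_pos"][:2]-ctr)@Y, "width",P["r1"][:2]@Y-P["l1"][:2]@Y)
capz=o["tool_pos"][2]-.011;t=plane(c,317,178,capz);f=plane(c,317,420,capz)
for q in(t,f):print("tube rel",(q[:2]-ctr)@X,(q[:2]-ctr)@Y)
go([ctr[0],ctr[1],.0265],rot(th+np.pi/2))
```

```text
l1 [0.3913 0.3025 0.018 ]
l2 [0.504  0.3242 0.018 ]
r1 [0.3734 0.3882 0.018 ]
r2 [0.4865 0.4075 0.018 ]
e [0.3674 0.3417 0.018 ]
0.19077453619646875
0.1686617982239047
dish c [0.44587179 0.35706483] tcp rel 0.0008386053181655417 -0.010461835026438887 width 0.08757220454590442
tube rel -0.05510625272498184 -0.010807349785154711
tube rel 0.05201883146107909 -0.010729837388954555
shift [  0.7  10.6 124.6] turn [-0.001 -0.001 -0.   ] rows 2.5 0.0
```

Emit:
move_arm --motion '[{"ax":0,"ay":0,"az":0.02,"x":0,"y":9,"z":40,"jaw":-1},{"ax":0,"ay":0,"az":0.02,"x":0,"y":9,"z":75,"jaw":-1},{"ax":0,"ay":0,"az":0.02,"x":0,"y":9,"z":100,"jaw":-1},{"ax":0,"ay":0,"az":0.02,"x":0,"y":9,"z":114,"jaw":-1},{"ax":0,"ay":0,"az":0.02,"x":0,"y":9,"z":122,"jaw":-1},{"ax":0,"ay":0,"az":0.02,"x":0,"y":9,"z":126,"jaw":-1},{"ax":0,"ay":0,"az":0.02,"x":0,"y":9,"z":126,"jaw":-1},{"ax":0,"ay":0,"az":0.02,"x":0,"y":9,"z":126,"jaw":-1}]'

```text
clock: 6.9
tool_pos: [0.448, 0.357, 0.0265]
eef_rot: [-0.29, 3.127, 0.001]
force: [-0.7, -0.7, -0.1]
width: 0.0118
grasp_force: 26.4
```

Emit:
move_arm --motion '[{"ax":0,"ay":0,"az":0,"x":0,"y":0,"z":2,"jaw":-1},{"ax":0,"ay":0,"az":0,"x":0,"y":0,"z":2,"jaw":-0.7},{"ax":0,"ay":0,"az":0,"x":0,"y":0,"z":2,"jaw":-0.5},{"ax":0,"ay":0,"az":0,"x":0,"y":0,"z":2,"jaw":-0.4},{"ax":0,"ay":0,"az":0,"x":0,"y":0,"z":2,"jaw":-0.4},{"ax":0,"ay":0,"az":0,"x":0,"y":0,"z":2,"jaw":-0.4},{"ax":0,"ay":0,"az":0,"x":0,"y":0,"z":-8,"jaw":-0.4},{"ax":0,"ay":0,"az":0,"x":0,"y":0,"z":-25,"jaw":-0.4},{"ax":0,"ay":0,"az":0,"x":0,"y":0,"z":-60,"jaw":-0.4},{"ax":0,"ay":0,"az":0,"x":0,"y":0,"z":-110,"jaw":-0.4},{"ax":0,"ay":0,"az":0,"x":0,"y":0,"z":-160,"jaw":-0.4},{"ax":0,"ay":0,"az":0,"x":0,"y":0,"z":-170,"jaw":-0.4}]'

```text
clock: 8.1
tool_pos: [0.4497, 0.3584, 0.2021]
eef_rot: [-0.29, 3.12, 0.006]
force: [1.1, 1.0, -0.3]
width: 0.0256
grasp_force: 0.0
```

Run:
```python
from h import *
w=cam("wrist");t=cam("top");s=cam("scene")
o=np.zeros((480,800,3),np.uint8);o[:315,:420]=cv2.resize(w["img"],(420,315));o[:,420:800]=cv2.resize(t["img"][225:345,130:225],(380,480),interpolation=cv2.INTER_CUBIC)
o[315:480,:420]=cv2.resize(s["img"][200:310,150:430],(420,165));cv2.imwrite("pics/p1.png",o)
# lid: three lid edge points scene/top for angle ; tab targets
go([.4625,-.398,.2],rot(.087+np.pi/2)); print(status.get_obs()["qpos"].round(2))
```

```text
shift [ 124.3 -744.8   -4.5] turn [0.001 0.001 0.098] rows 15.1 0.7
[ 0.55  0.41 -0.12  1.04 -0.    0.36]
```

View pics/p1.png

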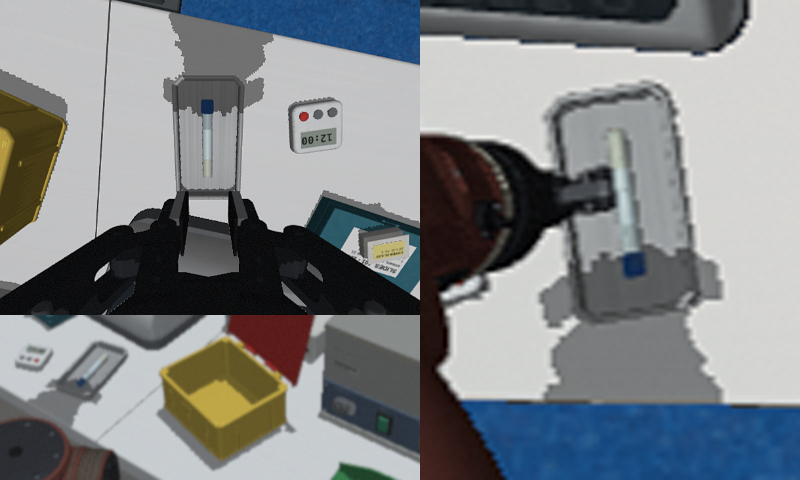

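The tube lies centred and released in the dish, and the dish has not moved.

Emit:
move_arm --motion '[{"ax":0,"ay":0,"az":0.1,"x":124,"y":-745,"z":-20,"jaw":0.1},{"ax":0,"ay":0,"az":0.1,"x":124,"y":-745,"z":-20,"jaw":0.1},{"ax":0,"ay":0,"az":0.1,"x":124,"y":-745,"z":-20,"jaw":0.1},{"ax":0,"ay":0,"az":0.1,"x":124,"y":-745,"z":-20,"jaw":0.1},{"ax":0,"ay":0,"az":0.1,"x":124,"y":-745,"z":-20,"jaw":0.1},{"ax":0,"ay":0,"az":0.1,"x":124,"y":-745,"z":-20,"jaw":0.1},{"ax":0,"ay":0,"az":0.1,"x":124,"y":-745,"z":-20,"jaw":0.1},{"ax":0,"ay":0,"az":0.1,"x":124,"y":-745,"z":-20,"jaw":0.1},{"ax":0,"ay":0,"az":0.1,"x":124,"y":-745,"z":-20,"jaw":0.1},{"ax":0,"ay":0,"az":0.1,"x":124,"y":-745,"z":-20,"jaw":0.1},{"ax":0,"ay":0,"az":0.1,"x":124,"y":-745,"z":-20,"jaw":0.1},{"ax":0,"ay":0,"az":0.1,"x":124,"y":-745,"z":-20,"jaw":0.1}]'

```text
clock: 9.45
tool_pos: [0.458, -0.2442, 0.2094]
eef_rot: [0.133, -3.136, -0.004]
force: [1.9, -0.3, 0.0]
width: 0.0468
grasp_force: 0.0
```

Run:
```python
from h import *
go([.4625,-.398,.2],rot(.073+np.pi/2))
```

```text
shift [   8.6 -153.6    9. ] turn [ 0.002 -0.003  0.012] rows 3.1 0.1
```

Emit:
move_arm --motion '[{"ax":0,"ay":0,"az":0.01,"x":9,"y":-150,"z":9,"jaw":0.1},{"ax":0,"ay":0,"az":0.01,"x":9,"y":-150,"z":9,"jaw":0.1},{"ax":0,"ay":0,"az":0.01,"x":9,"y":-150,"z":9,"jaw":0.1},{"ax":0,"ay":0,"az":0.01,"x":9,"y":-150,"z":9,"jaw":0.1},{"ax":0,"ay":0,"az":0.01,"x":9,"y":-150,"z":9,"jaw":0.1}]'

```text
clock: 9.95
tool_pos: [0.462, -0.393, 0.1996]
eef_rot: [0.115, -3.137, -0.006]
force: [-0.4, 0.1, -1.0]
width: 0.0468
grasp_force: 0.0
```

Run:
```python
from h import *
c=cam("wrist");cv2.imwrite("pics/w4.png",c["img"]);o=status.get_obs();print(o["tool_pos"])
```

```text
[ 0.46231492 -0.39201527  0.2002593 ]
```

View pics/w4.png

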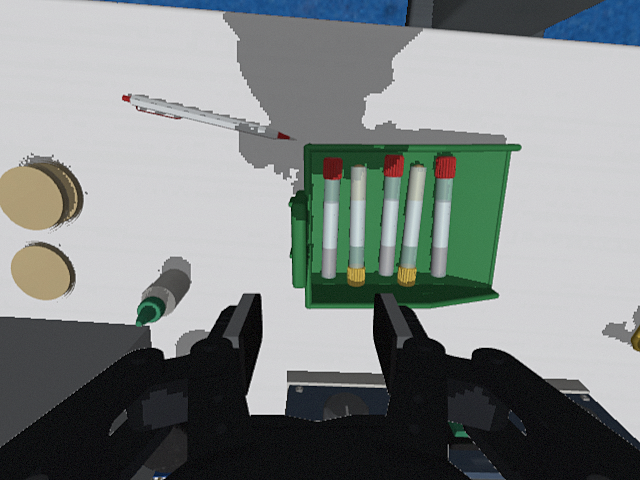

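The wrist view shows the tab's top face at about columns 291–305, rows 198–288. The dropper bottle at (150,310) and the pen tip at (290,136) are close by but clear of the jaws.

Run:
```python
from h import *
c=cam("wrist");im=c["img"]
g=mask(im,(45,80,20),(85,255,255));g[:190]=0;g[296:]=0
for v in(205,225,245,265,283):
    r=np.nonzero(g[v,280:340])[0]+280; gr=im[v,286:314,1]; print(v,r[0],gr.tolist())
for u,v in((293,198),(293,288),(305,198),(305,288),(298.5,243)):print(plane(c,u,v,.092).round(4))
for u,v in((307,146),(521,147),(497,293),(307,306)):print("rim",plane(c,u,v,.046 if u<400 else .026).round(4))
```

```text
205 288 [209, 159, 112, 105, 46, 54, 65, 67, 70, 67, 64, 67, 65, 66, 65, 65, 60, 53, 40, 34, 68, 131, 107, 66, 65, 142, 134, 131]
225 290 [210, 211, 216, 209, 44, 101, 106, 114, 121, 120, 125, 126, 131, 129, 131, 112, 106, 97, 59, 31, 36, 81, 115, 89, 49, 80, 141, 135]
245 291 [210, 209, 213, 210, 111, 85, 101, 112, 126, 126, 126, 127, 126, 127, 126, 115, 103, 102, 54, 35, 36, 67, 70, 99, 56, 61, 75, 140]
265 291 [211, 210, 214, 209, 155, 62, 99, 113, 122, 126, 128, 126, 123, 124, 125, 113, 107, 99, 71, 32, 64, 120, 113, 90, 69, 141, 131, 132]
283 292 [212, 213, 211, 216, 207, 95, 94, 107, 121, 126, 124, 124, 124, 123, 119, 114, 108, 99, 79, 80, 128, 129, 110, 95, 55, 45, 58, 55]
[ 0.4312 -0.4099  0.092 ]
[ 0.4933 -0.4064  0.092 ]
[ 0.4307 -0.4022  0.092 ]
[ 0.4927 -0.3981  0.092 ]
[ 0.4609 -0.4045  0.092 ]
rim [ 0.3995 -0.4041  0.046 ]
rim [ 0.3881 -0.2355  0.026 ]
rim [ 0.5132 -0.2279  0.026 ]
rim [ 0.5285 -0.3955  0.046 ]
```

Run:
```python
from h import *
go([.4615,-.404,.077],rot(.067+np.pi/2))
```

```text
shift [  1.9 -12.6 123.9] turn [ 0.003 -0.002  0.009] rows 2.5 0.1
```

Emit:
move_arm --motion '[{"ax":0,"ay":0,"az":0.01,"x":2,"y":-12,"z":30,"jaw":0.1},{"ax":0,"ay":0,"az":0.01,"x":2,"y":-12,"z":70,"jaw":0.1},{"ax":0,"ay":0,"az":0.01,"x":2,"y":-12,"z":105,"jaw":0.0},{"ax":0,"ay":0,"az":0.01,"x":2,"y":-12,"z":120,"jaw":-0.1},{"ax":0,"ay":0,"az":0.01,"x":2,"y":-12,"z":124,"jaw":-0.3},{"ax":0,"ay":0,"az":0.01,"x":2,"y":-12,"z":124,"jaw":-0.5},{"ax":0,"ay":0,"az":0.01,"x":2,"y":-12,"z":124,"jaw":-0.65},{"ax":0,"ay":0,"az":0.01,"x":2,"y":-12,"z":124,"jaw":-0.8},{"ax":0,"ay":0,"az":0.01,"x":2,"y":-12,"z":124,"jaw":-1},{"ax":0,"ay":0,"az":0.01,"x":2,"y":-12,"z":124,"jaw":-1},{"ax":0,"ay":0,"az":0.01,"x":2,"y":-12,"z":124,"jaw":-1}]' --newtons 100

```text
clock: 11.15
tool_pos: [0.463, -0.4056, 0.0801]
eef_rot: [-0.103, 3.138, -0.003]
force: [0.2, 1.6, 6.3]
width: 0.0086
grasp_force: 97.8
```

Run:
```python
from h import *
print(status.get_obs()["tool_pos"],status.get_obs()["force"])
c=cam("top");im=c["img"]
# bin refined via rim corners at z=.1 from mask rectangle, lid plane using top+scene
s=cam("scene");
for k in(c,s):
    m=mask(k["img"],(0,150,60),(8,255,220)); n,l,st,_=cv2.connectedComponentsWithStats(m);
    i=[j for j in range(1,n) if st[j,4]>800];
    for j in i:
        cs,_=cv2.findContours((l==j).astype(np.uint8),cv2.RETR_EXTERNAL,cv2.CHAIN_APPROX_NONE);a=cv2.approxPolyDP(max(cs,key=len),4,True);print(st[j].tolist(),a[:,0].tolist())
```

```text
[ 0.46297951 -0.40563232  0.08006459] [0.18817362 1.57170465 6.27593619]
[258, 180, 86, 50, 2250] [[259, 181], [262, 208], [312, 226], [335, 228], [342, 205]]
[303, 168, 57, 78, 2652] [[311, 168], [303, 210], [346, 245], [359, 193]]
```

Emit:
move_arm --motion '[{"ax":0,"ay":0,"az":0,"x":0,"y":0,"z":-10,"jaw":-1},{"ax":0,"ay":0,"az":0,"x":0,"y":0,"z":-30,"jaw":-1},{"ax":0,"ay":0,"az":0,"x":0,"y":0,"z":-60,"jaw":-1},{"ax":0,"ay":0,"az":0,"x":0,"y":0,"z":-95,"jaw":-1},{"ax":0,"ay":0,"az":0,"x":0,"y":0,"z":-130,"jaw":-1},{"ax":0,"ay":0,"az":0,"x":0,"y":0,"z":-165,"jaw":-1},{"ax":0,"ay":0,"az":0,"x":0,"y":0,"z":-195,"jaw":-1},{"ax":0,"ay":0,"az":0,"x":0,"y":0,"z":-210,"jaw":-1},{"ax":0,"ay":0,"az":0,"x":0,"y":0,"z":-210,"jaw":-1}]'

```text
clock: 12.15
tool_pos: [0.4629, -0.406, 0.2917]
eef_rot: [-0.102, 3.137, -0.006]
force: [-0.1, -0.7, -2.3]
width: 0.0089
grasp_force: 97.7
```

```bash
cat >> h.py <<'E'
def tri(a,pa,b,pb):
    (o1,d1),(o2,d2)=ray(a,*pa),ray(b,*pb);t=np.linalg.lstsq(np.c_[d1,-d2],o2-o1,rcond=None)[0];p,q=o1+d1*t[0],o2+d2*t[1];return (p+q)/2,np.linalg.norm(p-q)
BIN=np.array([.518,.046]);BY=-.27
def pour(th,along,z):
    """grip pose with the tray tipped by th, its lip `along` m from the bin's centre along the bin's y"""
    X=np.array([np.cos(BY),np.sin(BY)]);Y=np.array([-X[1],X[0]]);g=BIN+Y*(along-(.171*np.cos(th)-.067*np.sin(th)))
    return [g[0],g[1],z],rot(BY+np.pi/2,-th,[X[0],X[1],0])
E
python3 - <<'E'
from h import *
c=cam("top");s=cam("scene");w=cam("wrist");cv2.imwrite("pics/p2.png",np.hstack([cv2.resize(s["img"][130:430,230:510],(400,430)),cv2.resize(w["img"],(400,430))]))
a,e=tri(c,(259,181),s,(311,168));b,f=tri(c,(342,205),s,(359,193));print("lid edge",a,e,b,f)
y=mask(s["img"],(18,100,60),(34,255,255));cs,_=cv2.findContours(y,cv2.RETR_EXTERNAL,cv2.CHAIN_APPROX_NONE);A=cv2.approxPolyDP(max(cs,key=cv2.contourArea),4,True)[:,0];print(A.tolist());print([plane(s,*p,.1)[:2].round(3).tolist() for p in A])
print(status.get_obs()["force"]);go(*pour(0,-.03,.29))
E
```

```text
lid edge [0.6833323  0.11808073 0.24013091] 0.011124220267326507 [ 0.62514277 -0.08845318  0.27432591] 0.005042207430652207
[[302, 215], [257, 237], [260, 261], [297, 296], [339, 271], [337, 240]]
[[0.616, 0.115], [0.457, 0.165], [0.385, 0.091], [0.34, -0.077], [0.482, -0.118], [0.585, -0.04]]
[-0.32698632 -0.39089781 -2.5704197 ]
shift [-19.3 256.4  -2.3] turn [ 0.001 -0.001  0.335] rows 5.1 2.2
```

View pics/p2.png

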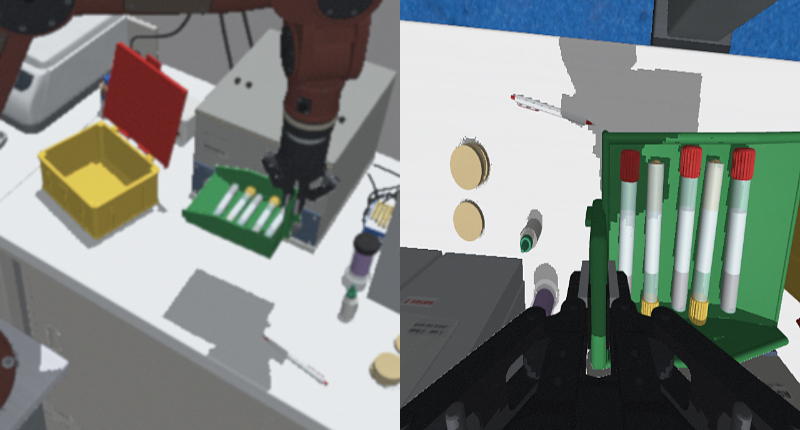

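The tray is held level with all five tubes in it, and the lid leans back behind the bin.

Emit:
move_arm --motion '[{"ax":0,"ay":0,"az":0.03,"x":-2,"y":20,"z":-2,"jaw":-1},{"ax":0,"ay":0,"az":0.07,"x":-4,"y":50,"z":-2,"jaw":-1},{"ax":0,"ay":0,"az":0.12,"x":-7,"y":90,"z":-2,"jaw":-1},{"ax":0,"ay":0,"az":0.17,"x":-10,"y":130,"z":-2,"jaw":-1},{"ax":0,"ay":0,"az":0.22,"x":-13,"y":170,"z":-2,"jaw":-1},{"ax":0,"ay":0,"az":0.27,"x":-16,"y":210,"z":-2,"jaw":-1},{"ax":0,"ay":0,"az":0.31,"x":-18,"y":240,"z":-2,"jaw":-1},{"ax":0,"ay":0,"az":0.335,"x":-19,"y":256,"z":-2,"jaw":-1},{"ax":0,"ay":0,"az":0.335,"x":-19,"y":256,"z":-2,"jaw":-1},{"ax":0,"ay":0,"az":0.335,"x":-19,"y":256,"z":-2,"jaw":-1}]'

```text
clock: 13.3
tool_pos: [0.4641, -0.1484, 0.2896]
eef_rot: [-0.42, -3.112, -0.0]
force: [-0.6, 0.6, -2.4]
width: 0.0088
grasp_force: 97.8
```

Run:
```python
from h import *
print(status.get_obs()["qpos"].round(2),status.get_obs()["tool_pos"])
for t,z in((.2,.28),(.4,.28),(.6,.28),(.8,.285),(1.,.29),(1.15,.295)):go(*pour(t,-.035,z))
```

```text
[-0.46  0.2  -0.17  1.21 -0.   -0.19] [ 0.46411747 -0.14840281  0.28963774]
shift [-0.1 12.5  9.6] turn [ 0.2   -0.001  0.002] rows 0.3 1.3
shift [-0.1 35.3  9.6] turn [ 0.4   -0.001  0.002] rows 0.7 2.7
shift [-0.2 63.4  9.6] turn [ 0.6   -0.001  0.002] rows 1.3 4.0
shift [-0.2 95.7  4.6] turn [ 0.8   -0.001  0.002] rows 1.9 5.3
shift [ -0.3 130.7  -0.4] turn [ 1.    -0.     0.002] rows 2.6 6.7
shift [ -0.3 158.   -5.4] turn [ 1.15  -0.     0.002] rows 3.2 7.7
```

Emit:
move_arm --motion '[{"ax":0.07,"ay":0,"az":0,"x":0,"y":4,"z":4,"jaw":-1},{"ax":0.15,"ay":0,"az":0,"x":0,"y":9,"z":8,"jaw":-1},{"ax":0.22,"ay":0,"az":0,"x":0,"y":14,"z":10,"jaw":-1},{"ax":0.3,"ay":0,"az":0,"x":0,"y":23,"z":10,"jaw":-1},{"ax":0.38,"ay":0,"az":0,"x":0,"y":33,"z":10,"jaw":-1},{"ax":0.44,"ay":0,"az":0,"x":0,"y":40,"z":10,"jaw":-1},{"ax":0.5,"ay":0,"az":0,"x":0,"y":48,"z":10,"jaw":-1},{"ax":0.55,"ay":0,"az":0,"x":0,"y":56,"z":10,"jaw":-1},{"ax":0.6,"ay":0,"az":0,"x":0,"y":63,"z":10,"jaw":-1},{"ax":0.65,"ay":0,"az":0,"x":0,"y":71,"z":9,"jaw":-1},{"ax":0.7,"ay":0,"az":0,"x":0,"y":79,"z":7,"jaw":-1},{"ax":0.8,"ay":0,"az":0,"x":0,"y":95,"z":5,"jaw":-1}]'

```text
clock: 14.5
tool_pos: [0.4903, -0.0584, 0.2861]
eef_rot: [-0.381, -2.774, 1.176]
force: [-0.2, 0.2, -1.7]
width: 0.0083
grasp_force: 98.0
```

Run:
```python
from h import *
print(status.get_obs()["qpos"].round(2),status.get_obs()["tool_pos"])
go(*pour(1.1,-.035,.29))
```

```text
[ 0.15  0.5  -0.    1.46 -0.72  0.57] [ 0.49026352 -0.05841786  0.28610184]
shift [  1.2  35.6 -42.4] turn [ 0.298 -0.001 -0.003] rows 1.1 2.0
```

Emit:
move_arm --motion '[{"ax":0.08,"ay":0,"az":0,"x":0,"y":9,"z":-11,"jaw":-1},{"ax":0.16,"ay":0,"az":0,"x":0,"y":18,"z":-22,"jaw":-1},{"ax":0.24,"ay":0,"az":0,"x":1,"y":28,"z":-33,"jaw":-1},{"ax":0.3,"ay":0,"az":0,"x":1,"y":35,"z":-42,"jaw":-1},{"ax":0.3,"ay":0,"az":0,"x":1,"y":35,"z":-42,"jaw":-1},{"ax":0.3,"ay":0,"az":0,"x":1,"y":35,"z":-42,"jaw":-1},{"ax":0.3,"ay":0,"az":0,"x":1,"y":35,"z":-42,"jaw":-1},{"ax":0.3,"ay":0,"az":0,"x":1,"y":35,"z":-42,"jaw":-1}]'

```text
clock: 15.3
tool_pos: [0.5033, -0.005, 0.2903]
eef_rot: [-0.348, -2.543, 1.556]
force: [0.1, -0.5, -1.5]
width: 0.0085
grasp_force: 98.1
```

Run:
```python
from h import *
print(status.get_obs()["qpos"].round(2),status.get_obs()["force"])
t=cam("top");s=cam("scene");w=cam("wrist");o=np.zeros((560,800,3),np.uint8)
o[:300,:400]=cv2.resize(w["img"],(400,300));o[:300,400:]=cv2.resize(t["img"][160:310,220:420],(400,300));o[300:,:400]=cv2.resize(s["img"][130:330,210:510],(400,260));cv2.imwrite("pics/p3.png",o)
go(*pour(0,-.06,.31))
```

```text
[ 0.31  0.77  0.22  1.83 -0.84  0.96] [ 0.05766481 -0.49379551 -1.54160981]
shift [ -0.8 -98.7 149.8] turn [-1.099e+00  1.000e-03 -1.000e-03] rows 3.6 7.3
```

View pics/p3.png

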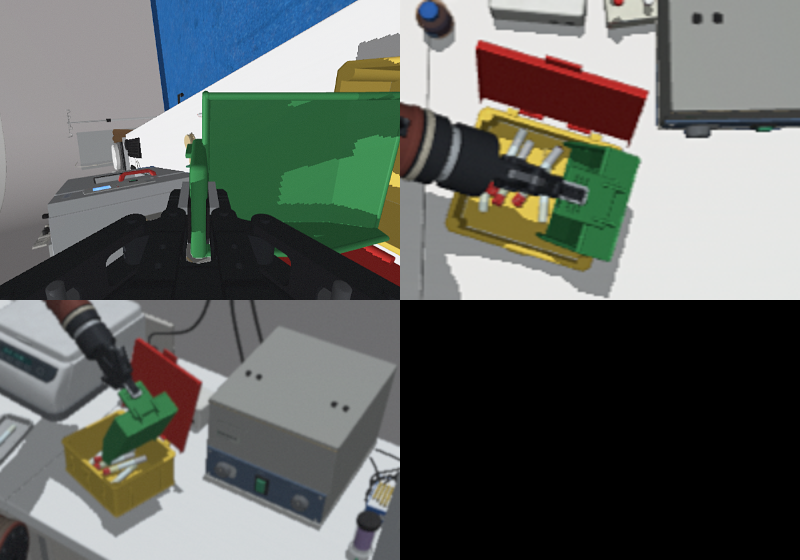

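The tray is empty and the spent tubes lie in the bin.

Emit:
move_arm --motion '[{"ax":-0.15,"ay":0,"az":0,"x":0,"y":-10,"z":10,"jaw":-1},{"ax":-0.3,"ay":0,"az":0,"x":0,"y":-22,"z":30,"jaw":-1},{"ax":-0.45,"ay":0,"az":0,"x":0,"y":-36,"z":55,"jaw":-1},{"ax":-0.6,"ay":0,"az":0,"x":0,"y":-50,"z":80,"jaw":-1},{"ax":-0.75,"ay":0,"az":0,"x":0,"y":-65,"z":105,"jaw":-1},{"ax":-0.9,"ay":0,"az":0,"x":0,"y":-80,"z":130,"jaw":-1},{"ax":-1.0,"ay":0,"az":0,"x":0,"y":-90,"z":143,"jaw":-1},{"ax":-1.1,"ay":0,"az":0,"x":-1,"y":-99,"z":150,"jaw":-1},{"ax":-1.1,"ay":0,"az":0,"x":-1,"y":-99,"z":150,"jaw":-1},{"ax":-1.1,"ay":0,"az":0,"x":-1,"y":-99,"z":150,"jaw":-1},{"ax":-1.1,"ay":0,"az":0,"x":-1,"y":-99,"z":150,"jaw":-1}]'

```text
clock: 16.55
tool_pos: [0.4565, -0.1758, 0.3096]
eef_rot: [-0.421, -3.112, 0.001]
force: [-0.6, 0.2, -2.3]
width: 0.0087
grasp_force: 98.1
```

Run:
```python
from h import *
go([.463,-.381,.25],rot(np.pi/2+.067))
```

```text
shift [ -60.9 -196.1   59.7] turn [-0.001 -0.001 -0.336] rows 4.3 2.2
```

Emit:
move_arm --motion '[{"ax":0,"ay":0,"az":-0.12,"x":-15,"y":-45,"z":5,"jaw":-1},{"ax":0,"ay":0,"az":-0.2,"x":-28,"y":-90,"z":15,"jaw":-1},{"ax":0,"ay":0,"az":-0.27,"x":-42,"y":-135,"z":35,"jaw":-1},{"ax":0,"ay":0,"az":-0.336,"x":-55,"y":-175,"z":50,"jaw":-1},{"ax":0,"ay":0,"az":-0.336,"x":-61,"y":-196,"z":60,"jaw":-1},{"ax":0,"ay":0,"az":-0.336,"x":-61,"y":-196,"z":100,"jaw":-1},{"ax":0,"ay":0,"az":-0.336,"x":-61,"y":-196,"z":145,"jaw":-1},{"ax":0,"ay":0,"az":-0.336,"x":-61,"y":-196,"z":185,"jaw":-1},{"ax":0,"ay":0,"az":-0.336,"x":-61,"y":-196,"z":208,"jaw":-1},{"ax":0,"ay":0,"az":-0.336,"x":-61,"y":-196,"z":218,"jaw":-1},{"ax":0,"ay":0,"az":-0.336,"x":-61,"y":-196,"z":224,"jaw":-1},{"ax":0,"ay":0,"az":-0.336,"x":-61,"y":-196,"z":224,"jaw":-1}]'

```text
clock: 17.75
tool_pos: [0.4639, -0.3812, 0.086]
eef_rot: [-0.106, 3.14, -0.001]
force: [-1.1, 0.5, -1.1]
width: 0.0085
grasp_force: 98.2
```

Emit:
move_arm --motion '[{"ax":0,"ay":0,"az":0,"x":0,"y":0,"z":2,"jaw":-1},{"ax":0,"ay":0,"az":0,"x":0,"y":0,"z":4,"jaw":-1},{"ax":0,"ay":0,"az":0,"x":0,"y":0,"z":4,"jaw":-1}]'

```text
clock: 18.05
tool_pos: [0.4635, -0.3819, 0.0823]
eef_rot: [-0.104, 3.139, -0.001]
force: [-1.1, -0.5, -0.9]
width: 0.0085
grasp_force: 98.3
```

Emit:
move_arm --motion '[{"ax":0,"ay":0,"az":0,"x":0,"y":0,"z":1,"jaw":-1},{"ax":0,"ay":0,"az":0,"x":0,"y":0,"z":2,"jaw":-1},{"ax":0,"ay":0,"az":0,"x":0,"y":0,"z":2,"jaw":-0.7},{"ax":0,"ay":0,"az":0,"x":0,"y":0,"z":2,"jaw":-0.4},{"ax":0,"ay":0,"az":0,"x":0,"y":0,"z":2,"jaw":-0.1},{"ax":0,"ay":0,"az":0,"x":0,"y":0,"z":2,"jaw":0.0},{"ax":0,"ay":0,"az":0,"x":0,"y":0,"z":2,"jaw":0.0},{"ax":0,"ay":0,"az":0,"x":0,"y":0,"z":-10,"jaw":0.0},{"ax":0,"ay":0,"az":0,"x":0,"y":0,"z":-50,"jaw":0.0},{"ax":0,"ay":0,"az":0,"x":0,"y":0,"z":-100,"jaw":0.0},{"ax":0,"ay":0,"az":0,"x":0,"y":0,"z":-150,"jaw":0.0},{"ax":0,"ay":0,"az":0,"x":0,"y":0,"z":-200,"jaw":-0.5}]'

```text
clock: 19.25
tool_pos: [0.463, -0.3813, 0.2849]
eef_rot: [-0.104, 3.139, -0.001]
force: [0.9, -1.0, -0.7]
width: 0.0295
grasp_force: 0.0
```

Run:
```python
from h import *
X=np.array([np.cos(BY),np.sin(BY)]);H=BIN+X*.095;print("hinge",H)
c=cam("top");im=c["img"]
m=mask(im,(0,150,60),(8,255,220));n,l,st,_=cv2.connectedComponentsWithStats(m)
for j in range(1,n):
    if st[j,4]>800:
        cs,_=cv2.findContours((l==j).astype(np.uint8),cv2.RETR_EXTERNAL,cv2.CHAIN_APPROX_NONE);a=cv2.approxPolyDP(max(cs,key=len),2.5,True)[:,0];print(a.tolist());print([((plane(c,*p,.28)[:2]-H)@X).round(3) for p in a])
# swing over: side route at +y: points in front of the bin
M=rot(BY+np.pi/2)
go([.42,-.15,.35],M);p=H+X*.10;go([p[0],p[1],.35],M);print(p,status.get_obs()["tool_pos"])
```

```text
hinge [0.60955824 0.02066051]
[[259, 181], [262, 208], [278, 211], [289, 219], [296, 217], [312, 226], [335, 228], [342, 205], [295, 188], [290, 190]]
[np.float64(0.044), np.float64(-0.016), np.float64(-0.012), np.float64(-0.023), np.float64(-0.013), np.float64(-0.023), np.float64(-0.012), np.float64(0.045), np.float64(0.053), np.float64(0.045)]
shift [ 28.9 235.2 -58.8] turn [-0.008  0.009  0.336] rows 4.9 2.2
shift [-266.   359.9  -57.7] turn [-0.008  0.009  0.336] rows 9.0 2.2
[ 0.70593532 -0.00601263] [ 0.46485006 -0.38322876  0.29357951]
```

Emit:
move_arm --motion '[{"ax":0,"ay":0,"az":0.336,"x":15,"y":380,"z":-75,"jaw":-1},{"ax":0,"ay":0,"az":0.336,"x":15,"y":380,"z":-75,"jaw":-1},{"ax":0,"ay":0,"az":0.336,"x":15,"y":380,"z":-75,"jaw":-1},{"ax":0,"ay":0,"az":0.336,"x":15,"y":380,"z":-75,"jaw":-1},{"ax":0,"ay":0,"az":0.336,"x":15,"y":380,"z":-75,"jaw":-1},{"ax":0,"ay":0,"az":0.336,"x":15,"y":380,"z":-75,"jaw":-1},{"ax":0,"ay":0,"az":0.336,"x":15,"y":380,"z":-75,"jaw":-1},{"ax":0,"ay":0,"az":0.336,"x":15,"y":380,"z":-75,"jaw":-1},{"ax":0,"ay":0,"az":0.336,"x":15,"y":380,"z":-75,"jaw":-1},{"ax":0,"ay":0,"az":0.336,"x":15,"y":380,"z":-75,"jaw":-1},{"ax":0,"ay":0,"az":0.336,"x":15,"y":380,"z":-75,"jaw":-1}]'

```text
clock: 20.4
tool_pos: [0.4232, -0.0041, 0.3568]
eef_rot: [0.423, 3.113, -0.001]
force: [-0.2, 0.0, -0.6]
width: -0.0002
grasp_force: 0.0
```

Run:
```python
from h import *
X=np.array([np.cos(BY),np.sin(BY)]);H=BIN+X*.095
p=H+X*.10;go([p[0],p[1],.36],rot(BY+np.pi/2));print(status.get_obs()["qpos"].round(2))
s=cam("scene");c=cam("top");t=c["img"];v=np.zeros((480,800,3),np.uint8)
v[:240,:400]=cv2.resize(t[225:325,350:510],(400,240));v[:240,400:]=cv2.resize(t[225:325,130:250],(400,240));v[240:,:400]=cv2.resize(t[160:310,220:420],(400,240));v[240:,400:]=cv2.resize(s["img"][130:330,210:510],(400,240));cv2.imwrite("pics/p4.png",v)
```

```text
shift [-273.    73.7   -3.1] turn [-0.  0. -0.] rows 5.7 0.0
[-0.18  0.05 -0.16  1.36 -0.    0.09]
```

View pics/p4.png

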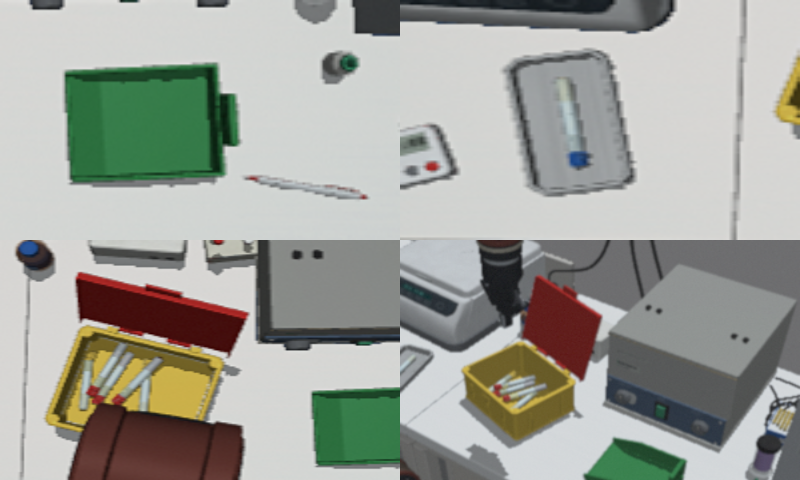

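The tray stands flat and empty, the five tubes are in the bin, and the kept tube lies in the dish. The lid is the only thing left.

Emit:
move_arm --motion '[{"ax":0,"ay":0,"az":0,"x":-273,"y":85,"z":-3,"jaw":-1},{"ax":0,"ay":0,"az":0,"x":-273,"y":85,"z":-3,"jaw":-1},{"ax":0,"ay":0,"az":0,"x":-273,"y":85,"z":-3,"jaw":-1},{"ax":0,"ay":0,"az":0,"x":-273,"y":85,"z":-3,"jaw":-1},{"ax":0,"ay":0,"az":0,"x":-273,"y":85,"z":-3,"jaw":-1},{"ax":0,"ay":0,"az":0,"x":-273,"y":85,"z":-3,"jaw":-1},{"ax":0,"ay":0,"az":0,"x":-273,"y":85,"z":-3,"jaw":-1},{"ax":0,"ay":0,"az":0,"x":-273,"y":85,"z":-3,"jaw":-1},{"ax":0,"ay":0,"az":0,"x":-273,"y":85,"z":-3,"jaw":-1},{"ax":0,"ay":0,"az":0,"x":-273,"y":85,"z":-3,"jaw":-1}]'

```text
clock: 21.5
tool_pos: [0.7078, 0.0053, 0.3611]
eef_rot: [0.423, 3.112, 0.0]
force: [0.1, 0.4, 1.0]
width: 0.0003
grasp_force: 0.0
```

Run:
```python
from h import *
X=np.array([np.cos(BY),np.sin(BY)]);H=BIN+X*.095
o=status.get_obs();print(o["qpos"].round(2),"rel hinge",(o["tool_pos"][:2]-H)@X,(o["tool_pos"][:2]-H)@np.array([-X[1],X[0]]))
p=H+X*.10;go([p[0],p[1],.36],rot(BY+np.pi/2))
```

```text
[-0.1   0.69  0.79  1.67 -0.    0.17] rel hinge 0.09882780718825283 0.011376855057032691
shift [ -1.2 -11.4   1.1] turn [ 0.     0.001 -0.   ] rows 0.2 0.0
```

Emit:
move_arm --motion '[{"ax":0,"ay":0,"az":0,"x":0,"y":0,"z":45,"jaw":-1},{"ax":0,"ay":0,"az":0,"x":0,"y":0,"z":85,"jaw":-1},{"ax":0,"ay":0,"az":0,"x":0,"y":0,"z":91,"jaw":-1},{"ax":0,"ay":0,"az":0,"x":20,"y":0,"z":91,"jaw":-1},{"ax":0,"ay":0,"az":0,"x":38,"y":0,"z":91,"jaw":-1},{"ax":0,"ay":0,"az":0,"x":54,"y":0,"z":91,"jaw":-1},{"ax":0,"ay":0,"az":0,"x":70,"y":0,"z":91,"jaw":-1},{"ax":0,"ay":0,"az":0,"x":85,"y":0,"z":91,"jaw":-1},{"ax":0,"ay":0,"az":0,"x":100,"y":0,"z":93,"jaw":-1},{"ax":0,"ay":0,"az":0,"x":115,"y":0,"z":96,"jaw":-1},{"ax":0,"ay":0,"az":0,"x":140,"y":0,"z":103,"jaw":-1},{"ax":0,"ay":0,"az":0,"x":164,"y":0,"z":114,"jaw":-1}]'

```text
clock: 22.7
tool_pos: [0.5513, 0.0494, 0.2491]
eef_rot: [0.422, 3.108, 0.001]
force: [0.2, 0.7, 1.6]
width: 0.0002
grasp_force: 0.4
```

Emit:
move_arm --motion '[{"ax":0,"ay":0,"az":0,"x":21,"y":0,"z":15,"jaw":-1},{"ax":0,"ay":0,"az":0,"x":40,"y":0,"z":34,"jaw":-1},{"ax":0,"ay":0,"az":0,"x":55,"y":0,"z":55,"jaw":-1},{"ax":0,"ay":0,"az":0,"x":66,"y":0,"z":79,"jaw":-1},{"ax":0,"ay":0,"az":0,"x":71,"y":0,"z":92,"jaw":-1},{"ax":0,"ay":0,"az":0,"x":73,"y":0,"z":104,"jaw":-1},{"ax":0,"ay":0,"az":0,"x":74,"y":0,"z":111,"jaw":-1},{"ax":0,"ay":0,"az":0,"x":74,"y":0,"z":116,"jaw":-1},{"ax":0,"ay":0,"az":0,"x":74,"y":0,"z":118,"jaw":-1},{"ax":0,"ay":0,"az":0,"x":74,"y":0,"z":118,"jaw":-1}]'

```text
clock: 23.7
tool_pos: [0.48, 0.0691, 0.1282]
eef_rot: [0.423, 3.112, 0.0]
force: [-0.7, 1.0, -0.4]
width: 0.0002
grasp_force: 0.0
```

Emit:
move_arm --motion '[{"ax":0,"ay":0,"az":0,"x":0,"y":0,"z":2,"jaw":-1},{"ax":0,"ay":0,"az":0,"x":0,"y":0,"z":4,"jaw":-1},{"ax":0,"ay":0,"az":0,"x":0,"y":0,"z":5,"jaw":-1},{"ax":0,"ay":0,"az":0,"x":0,"y":0,"z":6,"jaw":-1},{"ax":0,"ay":0,"az":0,"x":0,"y":0,"z":6,"jaw":-1}]'

```text
clock: 24.2
tool_pos: [0.4803, 0.0692, 0.1253]
eef_rot: [0.422, 3.11, 0.0]
force: [-14.5, -0.0, 48.8]
width: -0.0004
grasp_force: 24.2
```

Run:
```python
from h import *
s=cam("scene");t=cam("top");v=np.hstack([cv2.resize(s["img"][150:330,210:410],(400,360)),cv2.resize(t["img"][170:320,220:387],(400,360))]);cv2.imwrite("pics/p5.png",v)
```

```text
(no output)
```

View pics/p5.png

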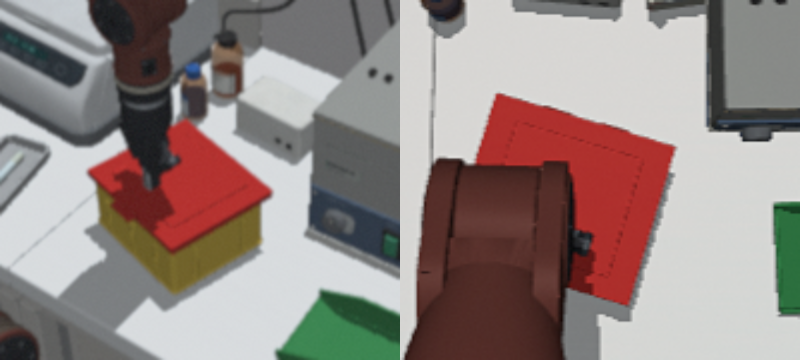

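The lid lies flat on the bin rim and was pressed home at about 49 N at the fingertips. I'll retreat straight up and hand in.

Emit:
move_arm --motion '[{"ax":0,"ay":0,"az":0,"x":0,"y":0,"z":-6,"jaw":-1},{"ax":0,"ay":0,"az":0,"x":0,"y":0,"z":-20,"jaw":-1},{"ax":0,"ay":0,"az":0,"x":0,"y":0,"z":-60,"jaw":-1},{"ax":0,"ay":0,"az":0,"x":0,"y":0,"z":-105,"jaw":-1},{"ax":0,"ay":0,"az":0,"x":0,"y":0,"z":-150,"jaw":-1},{"ax":0,"ay":0,"az":0,"x":0,"y":0,"z":-150,"jaw":-1},{"ax":0,"ay":0,"az":0,"x":0,"y":0,"z":-150,"jaw":-1}]'

```text
clock: 25.0
tool_pos: [0.4802, 0.0691, 0.2726]
eef_rot: [0.422, 3.111, 0.0]
force: [-0.2, -0.6, 0.1]
width: 0.0002
grasp_force: 0.0
```

Run:
```python
from h import *
from plant import job
s=cam("scene")
# free-edge check: red region's lowest corner vs rim height projection
m=mask(s["img"],(0,150,60),(8,255,255));cs,_=cv2.findContours(m,cv2.RETR_EXTERNAL,cv2.CHAIN_APPROX_NONE);A=cv2.approxPolyDP(max(cs,key=cv2.contourArea),4,True)[:,0]
print([plane(s,*p,.105)[:2].round(3).tolist() for p in A])
X=np.array([np.cos(BY),np.sin(BY)]);Y=np.array([-X[1],X[0]]);H=BIN+X*.095
print([(H-X*a+Y*b).round(3).tolist() for a,b in((0,.107),(.188,.107),(.188,-.107),(0,-.107))])
print(job.finish_job())
```

```text
[[0.633, 0.123], [0.457, 0.172], [0.416, 0.095], [0.395, -0.028], [0.567, -0.077]]
[[0.638, 0.124], [0.457, 0.174], [0.4, -0.032], [0.581, -0.082]]
the job is handed in; nothing more can be done
None
```

I handed the job in at 25 s, with no verdict returned: in the last pictures the blue-capped tube lies in the steel dish, all five spent tubes are in the bin, the lid is shut, and the empty tray stands flat on the bench about 24 mm from where it started.

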